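Dock the moisture meter under the low bridge

TASK

The grey hand-held moisture meter needs charging: push it along the worktop, flat on the surface all the way and never lifted or tipped, in between the guides and keys end first under the low bridge of its charging dock until that end rests against the stop. Then press the dock's orange button fully down and let go, with the meter still home. Leave the two sample tins, the label roll and the cup where they are.

Things in the scene. Friction and masses are not known exactly. Their poses are not given: they have to be found in the camera images.
- meter_center (a point): Centre of the loose grey moisture meter, 14 mm above its underside. Flat body, box-like for contact: 136 mm long (x), 56 mm wide (y), 28 mm high, about 0.2 kg, lying on the worktop. Its x axis runs lengthwise from the end with the display to the end with the four keys, which goes into the dock first and points roughly towards the dock at the start; z is up.
- meter_front (a point): Middle of the meter's front face, at the end with the keys: 68 mm ahead of meter_center along its x axis; same axes.
- dock_seat (a point): Where the meter's centre lies when fully home in the charging dock, 14 mm above the worktop. The dock is fixed; its x axis is the way in, z up. Measured from here: a black stop (30 mm high) with its face at x = +68 mm; a 62 mm wide channel between two 24 mm high aluminium rails from x = -36 to +68 mm. The channel has no floor: the meter slides on the worktop.
- dock_mouth (a point): Middle of the dock's open mouth, 60 mm before dock_seat on the way in, 14 mm above the worktop; same axes. Black lead-ins, 24 mm high, flare from the 62 mm channel to about 84 mm here. When the meter is home, its last 8 mm stick out behind this mouth.
- dock_bridge (a point): Middle of the underside of the dock's grey bridge, 34 mm above the worktop and straight above dock_seat; same axes. The bridge is 46 mm deep along x, 98 mm wide along y, 10 mm thick (top 44 mm above the worktop).
- start_top (a point): Centre of the top face of the dock's round orange push button (30 mm across), which stands on the dock's +y side, at x = +45 mm, y = +98 mm in the axes of dock_seat; it is pressed straight down. Its top is 22 mm above the worktop.
- start (a joint): Travel of the orange button: 0 released, 0.006 m fully down (about 4 N); it springs back.
- black_tin: Loose black screw-lid tin, 65 mm across, 68 mm high, origin at the centre of its underside; to be left alone.
- silver_tin: Loose silvery screw-lid tin, 65 mm across, 52 mm high, origin at the centre of its underside; to be left alone.
- label_roll: Loose white roll of labels lying flat, 83 mm across, 30 mm high, origin at the centre of its underside; to be left alone.
- cup: Loose white espresso cup, 60 x 84 mm over its handle, 49 mm high, origin at the centre of its underside; to be left alone.
Not all that is in view belongs to the job. What is shaped like the part that bears meter_center but yellow is not meant.

How it is judged (in metres and radians):
On the way, in this order (a step that is already met when the one before it is completed fails the run):
1. the meter lies flat and fully home in the dock, its front end against the stop (x of meter_front in the frame of dock_seat above 0.063 m and distance between meter_center and dock_seat below 0.008 m and angle between the x axis of meter_center and the x axis of dock_seat, either way round below 0.1 rad), for 0.2 s.
2. the orange button is pressed fully down (value of joint start above 0.0045 m), for 0.05 s.
At the end, for the whole second after the job is handed in: the meter lies at rest in the dock, its centre within 8 mm of dock_seat and its front end within 5 mm of the stop, in line within 0.1 rad; the button has been pressed (more than 4.5 mm) after that and is up again (all of step 1 and linear speed of meter below 0.02 m/s and value of joint start below 0.002 m); the robot touches nothing.
It fails at once if the meter is lifted (its centre more than 8 mm above where it slides) (height (world z) of meter_center above 0.022 m).
It fails at once if the meter is tipped by more than 0.12 rad (angle between meter_center's own z axis and vertical above 0.12 rad).
It fails at once if the button is pressed before the meter is home (value of joint start above 0.0045 m and x of meter_center in the frame of dock_seat below -0.008 m).
It fails at once if a tin, the label roll or the cup is moved by more than 20 mm (distance of any of black_tin, silver_tin, label_roll, cup from where it was at the start of the episode above 0.02 m).
It also fails if it takes over 69 s, if anything falls off the work surface, if the arm or the gripper's body presses on something with over 40 N, if the wrist force passes 120 N, or if a joint passes its speed limit or range.

ROBOT

A 6-joint arm with a two-finger parallel gripper is mounted at the origin on a cart in front of the work surface, level with it; the furniture and walls round the work are solid. World frame = base frame: x ahead of the robot, y to its left, z up, the work surface at z = 0. Lengths are in m, angles in degrees, forces in N, time in s.
With the tool pointing down it reaches from about 0.35 to 0.875 m from the base axis. Payload 4.2 kg.
Tool frame: the origin (TCP) lies at the very end of the fingers, on their centre line; the grasp point (between the pads) lies 19 mm behind it; z points along the fingers, y is the line along which they close (so a half turn about z gives the same grasp; the last joint's range is limited). The gripper opens to 87 mm and grips with 3 to 60 N. Pads are 19 mm wide; open, the fingers measure 117 mm over their backs; the gripper's body (75 mm by 190 mm) begins 51 mm behind the grasp point.
Start: joints at [-58.235, 22.042, 0.453, 0, -68.411, -14.817], TCP at [0.182, -0.598, 0.223] pointing down, gripper open.
Joint ranges: [-179.83, 179.83], [-69.29, 118.12], [-61.27, 80.66], [-181.25, 117.63], [-171.15, -9.14], [-177.46, 177.46]. Speed limits (degrees/s): [159.86, 159.86, 180, 180, 180, 180].

INTERFACE

Orientations are given as a 3x3 rotation matrix whose columns are the frame's x, y, z axes.
In Python, from station import monitor, cams, ticket gives the robot as it stands.
- The arm moves only by the tool drive_tool, never from a script. Its argument "moves" is a list of rows, each an object with "delta_pos": the shift along the tool's x, y, z in mm, a list of three; "turn": the turn about the tool's z in rad; "claw": the opening, from 0 (shut) to 1 (fully open). A call has 1 to 12 rows; each row shifts and turns the commanded pose from where the row before left it, along the tool's axes as they then stand; what a row does not reach is not made up. A row lasts 1/8 s, in which the tool goes at most 62.5 mm and 10.7 degrees, less where a joint would pass 70% of its speed; a pose out of reach is approached as far as the arm can. A call is refused whole if a number of a shift passes 62.5 or a number of a turn 0.188, either way. A call with a gripper value outside its range is refused whole. The fingers move at their own pace and stop on an object; the grip force is fixed at half the most. Time passes only in rows, so rows that do not move let the fingers close. It gives the time, the measured TCP pose, the force, the opening and the grip force at its end, in the units of the state.
- monitor.sense(): the state, without advancing time (a new reading comes with each control period).
- cams.capture(name): name is "scene" or "side" or "wrist"; returns a dict with "color" (480x640x3 uint8, red, green, blue), "range_z" (480x640 float32, m along the optical axis (not along the pixel's ray), 0 where there is no reading), "vertical_fov" (degrees; the focal length in pixels is half the picture's height over the tangent of half this angle, whatever the lens; pixels are square), "cx", "cy" (the principal point, pixels), "extrinsics" (4x4, takes a point from camera to world coordinates). Camera axes: x right, y down, z forward; pixel columns grow to the right and rows downward; lengths in m; the calibration is good to about 2 mm. The wrist camera is an equidistant fisheye: a pixel r from the principal point sees the ray r / f radians off the axis. A picture is of the moment at which its call begins.
- ticket.finish_job(): hands the job in; it is judged then, once.
The state is a dict: "time_s": time; "joints": joint angles; "joint_velocities": joint speeds; "effort": joint torques, N m; "tcp_pos": TCP position; "ee_rot": TCP orientation; "wrist_force": force on the tool from outside, world axes, zero at the start; "moment": the same for the moment, N m; "gripper_width": opening from 0.0 (shut) to 1.0 (fully open); "gripper_force": force on a finger pad.
Only numpy, scipy, OpenCV 4.12 (cv2) and the standard library are available. Lean on these libraries where they do the work, as an engineer would, in place of code of your own. Each camera call takes 0.05 s, during which the arm holds its last target. There are 200 camera calls.

## Working session

There is one attempt and no reset: what is moved stays moved. The work goes in short steps, Python scripts to look and compute and a tool call to move; the robot and the scene stay as the last step left them, time stands still between calls to the robot, and variables do not carry over. Pictures are saved under pics/ and viewed, at most 10 in all, crops included, and the job is handed in when it is done.

Besides the shell and the picture viewer there is one more tool, called after ">>>" by a JSON object that holds its "name" and its "arguments", one argument or row to a line. drive_tool: Moves the arm, as the interface text tells. Its arguments: {"type":"object","properties":{"moves":{"type":"array","items":{"type":"object","properties":{"delta_pos":{"type":"array","items":{"type":"number"}},"turn":{"type":"number"},"claw":{"type":"number"}}}}},"required":["moves"]}

```bash
mkdir -p pics
cat > h.py <<'E'
import numpy as np, cv2
from station import monitor, cams, ticket
def cap(n):
    c=cams.capture(n); np.savez(f'{n}.npz',**c); return c
def ld(n): return dict(np.load(f'{n}.npz'))
def f(c): return 240/np.tan(np.radians(float(c['vertical_fov']))/2)
def world(c,u,v,d=None):
    d=c['range_z'][int(v),int(u)] if d is None else d
    p=np.array([(u-c['cx'])/f(c)*d,(v-c['cy'])/f(c)*d,d,1]); return (c['extrinsics']@p)[:3]
def plane(c,u,v,z):
    a=world(c,u,v,1.); o=c['extrinsics'][:3,3]; return o+(a-o)*(z-o[2])/(a[2]-o[2])
def px(c,p):
    q=np.linalg.inv(c['extrinsics'])@np.r_[p,1]; return q[:2]/q[2]*f(c)+[c['cx'],c['cy']]
E
python3 - <<'E'
from h import *
for n in('scene','side'):
    c=cap(n); cv2.imwrite(f'pics/{n}0.png',c['color'][...,::-1]); print(n,c['extrinsics'].round(3).tolist(),c['vertical_fov'])
print(monitor.sense())
E
```

```text
scene [[-0.733, -0.384, 0.561, -0.229], [-0.68, 0.394, -0.619, 0.817], [0.017, -0.835, -0.55, 0.825], [0.0, 0.0, 0.0, 1.0]] 45.420588699352464
side [[-0.915, -0.162, 0.37, 0.013], [-0.404, 0.352, -0.845, 1.23], [0.007, -0.922, -0.387, 0.655], [0.0, 0.0, 0.0, 1.0]] 48.872077655720595
{'time_s': 0.1, 'joints': array([-5.82355678e+01,  2.20850521e+01,  3.88609661e-01, -2.28232991e-02,
       -6.84097570e+01, -1.48156228e+01]), 'joint_velocities': array([-0.0324559 ,  0.0155432 ,  0.24085676,  0.15798433, -0.03795777,
        0.03769579]), 'effort': array([-6.94257596e-04, -3.91687953e+01,  1.87934232e+01,  4.23188746e+00,
        1.34667568e-02, -7.66137055e-05]), 'tcp_pos': array([ 0.18204595, -0.59735701,  0.22159601]), 'ee_rot': array([[-9.56608373e-01, -2.91376019e-01, -6.60819871e-04],
       [-2.91376745e-01,  9.56606741e-01,  1.77087004e-03],
       [ 1.16155679e-04,  1.88657665e-03, -9.99998214e-01]]), 'wrist_force': array([ 0.1665199 , -0.04837242, -0.60123819]), 'moment': array([-0.03718052,  0.01828493,  0.0044288 ]), 'gripper_force': 0.0, 'gripper_width': 1.0025759675710018}
```

View pics/scene0.png

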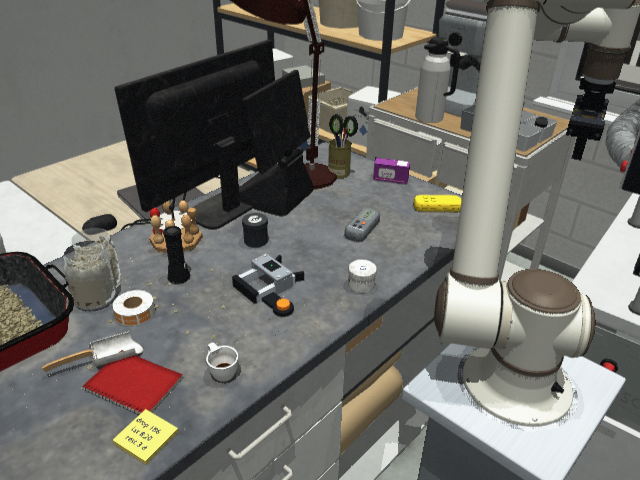

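View pics/side0.png

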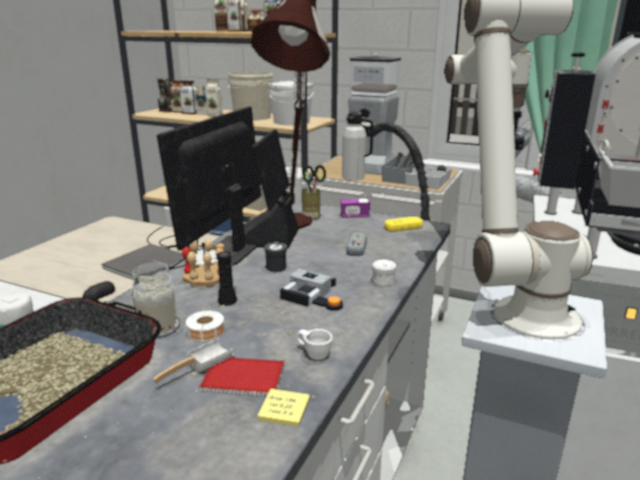

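Scene view: the grey meter is at (363,224), and the yellow look-alike at (438,203) and purple box at (391,170) are not it. The dock is at (267,278), its button at (284,305), the black tin at (256,230) and the silver tin at (362,276). I choose the grey one and check it in a close crop.

Run:
```python
from h import *
c=ld('scene'); im=c['color'][195:325,225:390,::-1]
cv2.imwrite('pics/crop1.png',cv2.resize(im,None,fx=4.6,fy=4.6,interpolation=cv2.INTER_CUBIC))
for u,v in [(363,224),(256,218),(362,268),(284,303),(270,265),(221,355),(133,303)]: print(u,v,world(c,u,v).round(3))
```

```text
363 224 [ 0.536 -0.198  0.029]
256 218 [0.711 0.015 0.066]
362 268 [ 0.401 -0.027  0.048]
284 303 [0.466 0.158 0.018]
270 265 [0.564 0.106 0.043]
221 355 [0.437 0.354 0.025]
133 303 [0.706 0.379 0.012]
```

View pics/crop1.png

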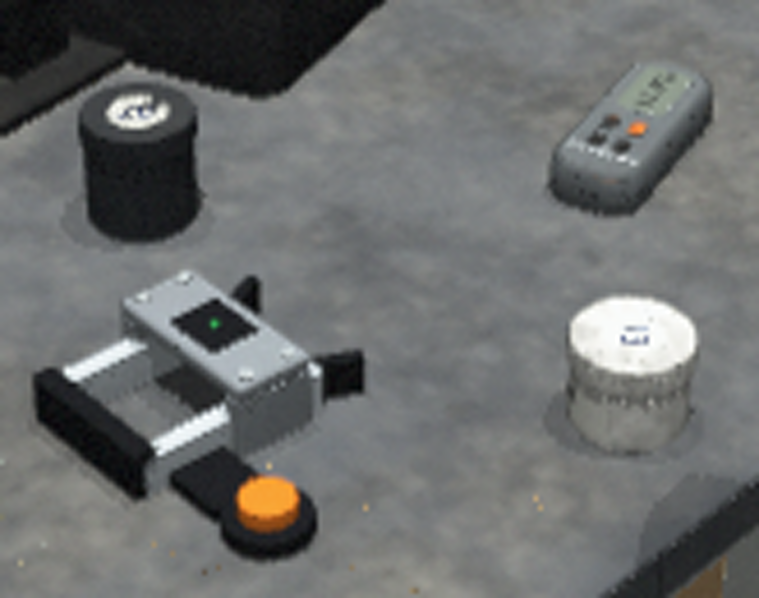

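Crop: grey meter with keys end at about (350,232) and display end at (372,212). The dock mouth faces upper right, flares at (278,259) and (299,275), and the stop is at lower left (245,288). I'll fit the poses from the depth.

```bash
cat >> h.py <<'E'
def cloud(c):
    v,u=np.mgrid[:480,:640]; d=c['range_z']; ff=f(c)
    p=np.stack([(u-c['cx'])/ff*d,(v-c['cy'])/ff*d,d,np.ones_like(d)],-1)@c['extrinsics'].T
    p=p[...,:3]; p[d==0]=9; return p
def rect(c,cen,rad,z0,z1):
    p=cloud(c).reshape(-1,3); m=(np.hypot(p[:,0]-cen[0],p[:,1]-cen[1])<rad)&(p[:,2]>z0)&(p[:,2]<z1)
    q=p[m]; r=cv2.minAreaRect((q[:,:2]*1000).astype(np.float32)); return len(q),np.round(r[0],1),np.round(r[1],1),round(r[2],1),np.round(q[:,2].mean()*1000,1)
E
python3 - <<'E'
from h import *
for n in('scene','side'):
    c=ld(n)
    print(n,'bridge',rect(c,(.564,.106),.09,.038,.05)); 
    print('meter',rect(c,(.536,-.198),.1,.012,.034)); print('meter top',rect(c,(.536,-.198),.1,.024,.034))
    print('button',rect(c,(.466,.158),.025,.017,.03)); print('table',rect(c,(.5,-.07),.03,-.02,.02))
    print('silver',rect(c,(.401,-.027),.05,.042,.06),'black',rect(c,(.711,.015),.05,.058,.08))
c=ld('scene')
for u,v in [(122,305),(185,272),(310,365),(243,392)]: print(plane(c,225+u/4.6,195+v/4.6,.044).round(3))
print('stop top',[plane(c,225+u/4.6,195+v/4.6,.03).round(3) for u,v in[(37,375),(58,370),(155,450),(135,462)]])
print('flares',[plane(c,225+u/4.6,195+v/4.6,.024).round(3) for u,v in[(255,278),(361,351)]])
print('button',plane(c,225+268/4.6,195+492/4.6,.022).round(3))
E
```

```text
scene bridge (536, array([560.2, 107.4]), array([ 48.2, 100.7]), 83.2, np.float64(42.0))
meter (635, array([ 552.1, -215.9]), array([ 57.2, 136.3]), 15.4, np.float64(23.5))
meter top (361, array([ 551.7, -214.3]), array([ 51.1, 133.1]), 15.4, np.float64(26.2))
button (98, array([466.9, 160.5]), array([28.6, 29.2]), 54.7, np.float64(19.8))
table (264, array([500.6, -70.5]), array([55.4, 57.7]), 12.3, np.float64(-1.9))
silver (439, array([398.6, -25.1]), array([62.6, 64.7]), 87.0, np.float64(48.7)) black (328, array([708.8,  22.4]), array([62.4, 66.6]), 48.3, np.float64(64.4))
side bridge (325, array([558.8, 105.2]), array([50.5, 99.1]), 84.7, np.float64(42.4))
meter (332, array([ 549.6, -215.1]), array([ 53.9, 138.5]), 15.6, np.float64(24.0))
meter top (211, array([ 550.1, -215.4]), array([ 51.7, 134.4]), 14.7, np.float64(26.4))
button (61, array([466.6, 161.4]), array([27.2, 26.4]), 9.4, np.float64(20.0))
table (143, array([500.1, -69.5]), array([58.2, 56.4]), 35.6, np.float64(-1.4))
silver (240, array([397.8, -25.1]), array([64.3, 63.8]), 34.2, np.float64(48.9)) black (204, array([710. ,  20.9]), array([61.6, 66.6]), 59.4, np.float64(64.7))
[0.604 0.127 0.044]
[0.602 0.085 0.044]
[0.501 0.096 0.044]
[0.509 0.134 0.044]
stop top [array([0.605, 0.182, 0.03 ]), array([0.601, 0.173, 0.03 ]), array([0.52 , 0.181, 0.03 ]), array([0.52 , 0.194, 0.03 ])]
flares [array([0.593, 0.045, 0.024]), array([0.51 , 0.052, 0.024])]
button [0.466 0.159 0.022]
```

Bridge centre is (0.5595, 0.1065) with the dock heading about 84.2°, which the button position confirms. The meter is at (0.551, -0.2155) heading about 105.3°. Plan:

1. Hold the meter lightly by its flanks at the rear and slide it flat, aligned, into the rails.
2. Release, then push it home from behind with closed fingers.
3. Press the button.

>>> {"name": "drive_tool", "arguments": {
  "moves": [
    {"delta_pos": [0,0,0],"turn": -0.171,"claw": 1},
    {"delta_pos": [0,0,0],"turn": -0.171,"claw": 1},
    {"delta_pos": [0,0,0],"turn": -0.171,"claw": 1},
    {"delta_pos": [0,0,0],"turn": -0.171,"claw": 1},
    {"delta_pos": [0,0,0],"turn": -0.171,"claw": 1},
    {"delta_pos": [0,0,0],"turn": -0.171,"claw": 1},
    {"delta_pos": [0,0,0],"turn": -0.171,"claw": 1},
    {"delta_pos": [0,0,0],"turn": -0.171,"claw": 1},
    {"delta_pos": [0,0,0],"turn": -0.171,"claw": 1}
  ]
}}

```text
time_s: 1.23
tcp_pos: [0.1821, -0.5975, 0.2219]
ee_rot: [[0.266, -0.964, -0.0], [-0.964, -0.266, 0.001], [-0.001, 0.0, -1.0]]
wrist_force: [-0.4, 1.4, 0.6]
gripper_width: 1.002
gripper_force: 0.0
```

>>> {"name": "drive_tool", "arguments": {
  "moves": [
    {"delta_pos": [-18,-38,0],"turn": 0,"claw": 1},
    {"delta_pos": [-18,-38,0],"turn": 0,"claw": 1},
    {"delta_pos": [-18,-38,0],"turn": 0,"claw": 1},
    {"delta_pos": [-18,-38,0],"turn": 0,"claw": 1},
    {"delta_pos": [-18,-38,0],"turn": 0,"claw": 1},
    {"delta_pos": [-18,-38,0],"turn": 0,"claw": 1},
    {"delta_pos": [-18,-38,0],"turn": 0,"claw": 1},
    {"delta_pos": [-18,-38,0],"turn": 0,"claw": 1},
    {"delta_pos": [-18,-38,0],"turn": 0,"claw": 1},
    {"delta_pos": [-18,-38,0],"turn": 0,"claw": 1},
    {"delta_pos": [-18,-38,0],"turn": 0,"claw": 1},
    {"delta_pos": [-18,-38,0],"turn": 0,"claw": 1}
  ]
}}

```text
time_s: 2.72
tcp_pos: [0.5667, -0.2692, 0.222]
ee_rot: [[0.261, -0.965, -0.001], [-0.965, -0.261, 0.0], [-0.001, 0.001, -1.0]]
wrist_force: [0.0, -0.3, -0.2]
gripper_width: 1.001
gripper_force: 0.0
```

>>> {"name": "drive_tool", "arguments": {
  "moves": [
    {"delta_pos": [0,0,40],"turn": 0,"claw": 1},
    {"delta_pos": [0,0,40],"turn": 0,"claw": 1},
    {"delta_pos": [0,0,40],"turn": 0,"claw": 1},
    {"delta_pos": [0,0,0],"turn": 0,"claw": 1},
    {"delta_pos": [0,0,0],"turn": 0,"claw": 1}
  ]
}}

```text
time_s: 3.35
tcp_pos: [0.5671, -0.2708, 0.104]
ee_rot: [[0.261, -0.965, 0.002], [-0.965, -0.261, -0.001], [0.002, -0.002, -1.0]]
wrist_force: [0.4, 1.3, 0.9]
gripper_width: 1.002
gripper_force: 0.0
```

Run:
```python
from h import *
s=monitor.sense(); print(s['tcp_pos'],s['ee_rot'].round(3).tolist(),s['joints'].round(1),s['time_s'])
c=cap('wrist'); cv2.imwrite('pics/w1.png',c['color'][...,::-1])
```

```text
[ 0.56707746 -0.27078839  0.10397057] [[0.261, -0.965, 0.002], [-0.965, -0.261, -0.001], [0.002, -0.002, -1.0]] [-10.8  28.1  -8.    0.1 -53.8  25.9] 3.35
```

View pics/w1.png

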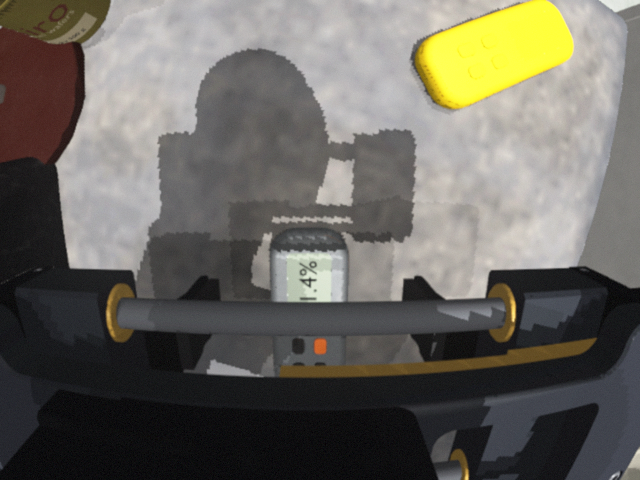

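The meter (x 270–348 px) is centred and square between the open fingers (inner edges about 207 and 412 px), display end behind. Descend to 6 mm and close.

>>> {"name": "drive_tool", "arguments": {
  "moves": [
    {"delta_pos": [0,0,25],"turn": 0,"claw": 1},
    {"delta_pos": [0,0,25],"turn": 0,"claw": 1},
    {"delta_pos": [0,0,25],"turn": 0,"claw": 1},
    {"delta_pos": [0,0,13],"turn": 0,"claw": 1},
    {"delta_pos": [0,0,10],"turn": 0,"claw": 1},
    {"delta_pos": [0,0,0],"turn": 0,"claw": 1},
    {"delta_pos": [0,0,0],"turn": 0,"claw": 1}
  ]
}}

```text
time_s: 4.28
tcp_pos: [0.5668, -0.2705, 0.0055]
ee_rot: [[0.261, -0.965, 0.002], [-0.965, -0.261, -0.001], [0.001, -0.002, -1.0]]
wrist_force: [0.7, 0.3, -0.4]
gripper_width: 1.002
gripper_force: 0.0
```

>>> {"name": "drive_tool", "arguments": {
  "moves": [
    {"delta_pos": [0,0,0],"turn": 0,"claw": 0.7},
    {"delta_pos": [0,0,0],"turn": 0,"claw": 0.66},
    {"delta_pos": [0,0,0],"turn": 0,"claw": 0.62},
    {"delta_pos": [0,0,0],"turn": 0,"claw": 0.62},
    {"delta_pos": [0,0,0],"turn": 0,"claw": 0.62}
  ]
}}

```text
time_s: 4.9
tcp_pos: [0.5664, -0.2704, 0.0047]
ee_rot: [[0.261, -0.965, 0.001], [-0.965, -0.261, -0.0], [0.0, -0.001, -1.0]]
wrist_force: [1.4, -0.4, -0.3]
gripper_width: 0.643
gripper_force: 29.9
```

>>> {"name": "drive_tool", "arguments": {
  "moves": [
    {"delta_pos": [0,0,0],"turn": 0.061,"claw": 0.62},
    {"delta_pos": [0,0,0],"turn": 0.061,"claw": 0.62},
    {"delta_pos": [0,0,0],"turn": 0.061,"claw": 0.62},
    {"delta_pos": [0,0,0],"turn": 0.061,"claw": 0.62},
    {"delta_pos": [0,0,0],"turn": 0.061,"claw": 0.62},
    {"delta_pos": [0,0,0],"turn": 0.06,"claw": 0.62},
    {"delta_pos": [0,0,0],"turn": 0,"claw": 0.62}
  ]
}}

```text
time_s: 5.78
tcp_pos: [0.5659, -0.2703, 0.0047]
ee_rot: [[-0.1, -0.995, -0.0], [-0.995, 0.1, 0.0], [0.0, 0.0, -1.0]]
wrist_force: [-0.4, 0.6, 0.8]
gripper_width: 0.64
gripper_force: 29.9
```

>>> {"name": "drive_tool", "arguments": {
  "moves": [
    {"delta_pos": [-10,3,0],"turn": 0,"claw": 0.62},
    {"delta_pos": [-18,5,0],"turn": 0,"claw": 0.62},
    {"delta_pos": [-18,5,0],"turn": 0,"claw": 0.62},
    {"delta_pos": [-18,5,0],"turn": 0,"claw": 0.62},
    {"delta_pos": [-18,5,0],"turn": 0,"claw": 0.62},
    {"delta_pos": [-18,5,0],"turn": 0,"claw": 0.62},
    {"delta_pos": [-18,5,0],"turn": 0,"claw": 0.62},
    {"delta_pos": [-18,5,0],"turn": 0,"claw": 0.62},
    {"delta_pos": [-18,4,0],"turn": 0,"claw": 0.62},
    {"delta_pos": [-13,3,0],"turn": 0,"claw": 0.62},
    {"delta_pos": [0,0,0],"turn": 0,"claw": 0.62},
    {"delta_pos": [0,0,0],"turn": 0,"claw": 0.62}
  ]
}}

```text
time_s: 7.28
tcp_pos: [0.5382, -0.0992, 0.0046]
ee_rot: [[-0.1, -0.995, 0.0], [-0.995, 0.1, 0.0], [-0.0, -0.0, -1.0]]
wrist_force: [-0.5, 1.9, 2.5]
gripper_width: 0.636
gripper_force: 29.9
```

Run:
```python
from h import *
c=cap('scene'); im=c['color'][195:325,225:390,::-1]
cv2.imwrite('pics/crop2.png',cv2.resize(im,None,fx=4.6,fy=4.6,interpolation=cv2.INTER_CUBIC))
s=monitor.sense(); print(s['tcp_pos'],s['wrist_force'],np.degrees(np.arctan2(-s['ee_rot'][1,0],-s['ee_rot'][0,0])))
```

```text
[ 0.53826979 -0.09946943  0.00461371] [-0.29276489  3.11125415  2.8441485 ] 84.20978423484776
```

View pics/crop2.png

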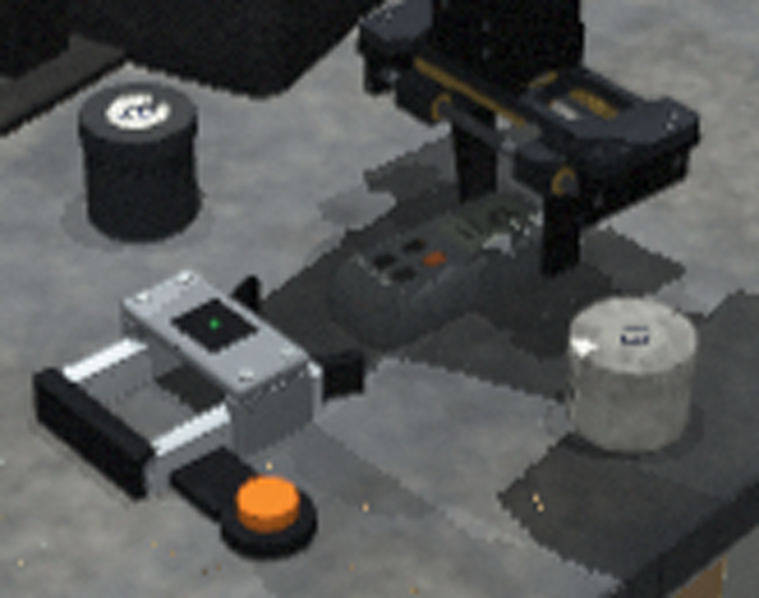

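The meter lies flat in the fingers, front (330–440,300 px in the crop) facing between the flares, in line with the dock. Slide in.

>>> {"name": "drive_tool", "arguments": {
  "moves": [
    {"delta_pos": [-8,0,0],"turn": 0,"claw": 0.62},
    {"delta_pos": [-8,0,0],"turn": 0,"claw": 0.62},
    {"delta_pos": [-8,0,0],"turn": 0,"claw": 0.62},
    {"delta_pos": [-8,0,0],"turn": 0,"claw": 0.62},
    {"delta_pos": [-8,0,0],"turn": 0,"claw": 0.62},
    {"delta_pos": [-8,0,0],"turn": 0,"claw": 0.62},
    {"delta_pos": [-8,0,0],"turn": 0,"claw": 0.62},
    {"delta_pos": [-8,0,0],"turn": 0,"claw": 0.62},
    {"delta_pos": [-4,0,0],"turn": 0,"claw": 0.62},
    {"delta_pos": [0,0,0],"turn": 0,"claw": 0.62}
  ]
}}

```text
time_s: 8.57
tcp_pos: [0.5458, -0.0311, 0.0046]
ee_rot: [[-0.101, -0.995, 0.002], [-0.995, 0.101, 0.001], [-0.001, -0.002, -1.0]]
wrist_force: [3.2, 0.5, 2.5]
gripper_width: 0.639
gripper_force: 30.0
```

>>> {"name": "drive_tool", "arguments": {
  "moves": [
    {"delta_pos": [-8,0,0],"turn": 0,"claw": 0.62},
    {"delta_pos": [-8,0,0],"turn": 0,"claw": 0.62},
    {"delta_pos": [-8,0,0],"turn": 0,"claw": 0.62},
    {"delta_pos": [-8,0,0],"turn": 0,"claw": 0.62},
    {"delta_pos": [-8,0,0],"turn": 0,"claw": 0.62},
    {"delta_pos": [-8,0,0],"turn": 0,"claw": 0.62},
    {"delta_pos": [-8,0,0],"turn": 0,"claw": 0.62},
    {"delta_pos": [0,0,0],"turn": 0,"claw": 0.62}
  ]
}}

```text
time_s: 9.57
tcp_pos: [0.5523, 0.0249, 0.0047]
ee_rot: [[-0.1, -0.995, 0.004], [-0.995, 0.1, 0.001], [-0.002, -0.004, -1.0]]
wrist_force: [5.6, 0.9, -0.2]
gripper_width: 0.643
gripper_force: 30.0
```

>>> {"name": "drive_tool", "arguments": {
  "moves": [
    {"delta_pos": [0,0,0],"turn": 0,"claw": 0.8},
    {"delta_pos": [0,0,0],"turn": 0,"claw": 1},
    {"delta_pos": [0,0,0],"turn": 0,"claw": 1},
    {"delta_pos": [0,0,-20],"turn": 0,"claw": 1},
    {"delta_pos": [0,0,-30],"turn": 0,"claw": 1},
    {"delta_pos": [25,0,0],"turn": 0,"claw": 1},
    {"delta_pos": [25,0,0],"turn": 0,"claw": 0},
    {"delta_pos": [0,0,0],"turn": 0,"claw": 0},
    {"delta_pos": [0,0,0],"turn": 0,"claw": 0},
    {"delta_pos": [0,0,0],"turn": 0,"claw": 0},
    {"delta_pos": [0,0,0],"turn": 0,"claw": 0}
  ]
}}

```text
time_s: 10.95
tcp_pos: [0.5456, -0.0255, 0.0545]
ee_rot: [[-0.1, -0.995, -0.0], [-0.995, 0.1, -0.0], [0.0, 0.0, -1.0]]
wrist_force: [-0.5, -0.8, -0.5]
gripper_width: 0.517
gripper_force: 0.0
```

Run:
```python
from h import *
c=cap('scene'); im=c['color'][195:325,225:390,::-1]
cv2.imwrite('pics/crop3.png',cv2.resize(im,None,fx=4.6,fy=4.6,interpolation=cv2.INTER_CUBIC))
s=monitor.sense(); print(s['tcp_pos'],s['gripper_width'])
```

```text
[ 0.5455848  -0.02552713  0.05447016] 0.47358503594493045
```

View pics/crop3.png

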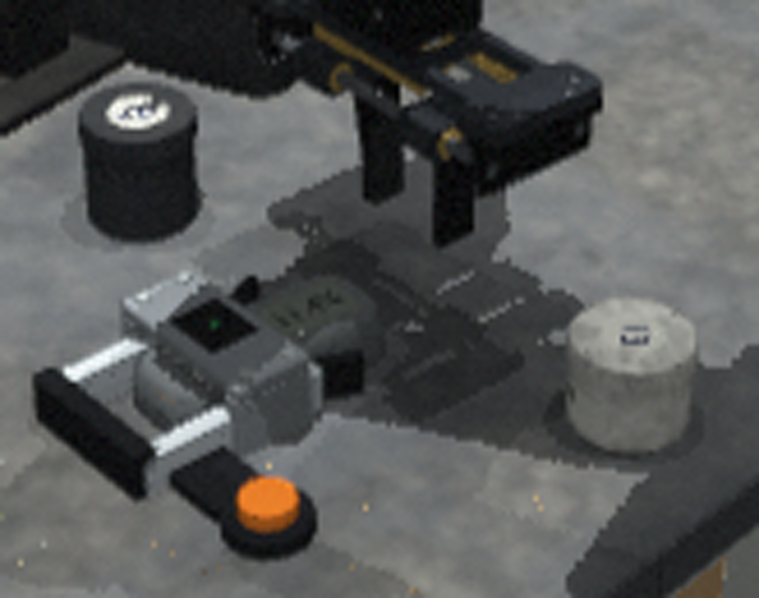

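The meter is inside the rails under the bridge, its front at about (190,400) in the crop and 20-odd mm short of the stop. The fingers are behind it, still closing. Descend and push.

>>> {"name": "drive_tool", "arguments": {
  "moves": [
    {"delta_pos": [0,0,0],"turn": 0,"claw": 0},
    {"delta_pos": [0,0,0],"turn": 0,"claw": 0},
    {"delta_pos": [0,0,0],"turn": 0,"claw": 0},
    {"delta_pos": [0,0,0],"turn": 0,"claw": 0},
    {"delta_pos": [0,0,16],"turn": 0,"claw": 0},
    {"delta_pos": [0,0,16],"turn": 0,"claw": 0},
    {"delta_pos": [0,0,14],"turn": 0,"claw": 0},
    {"delta_pos": [0,0,0],"turn": 0,"claw": 0}
  ]
}}

```text
time_s: 12.0
tcp_pos: [0.5443, -0.0263, 0.0066]
ee_rot: [[-0.101, -0.995, -0.004], [-0.995, 0.101, -0.001], [0.001, 0.004, -1.0]]
wrist_force: [-0.7, 1.3, 0.8]
gripper_width: 0.004
gripper_force: 0.0
```

>>> {"name": "drive_tool", "arguments": {
  "moves": [
    {"delta_pos": [-8,0,0],"turn": 0,"claw": 0},
    {"delta_pos": [-8,0,0],"turn": 0,"claw": 0},
    {"delta_pos": [-5,0,0],"turn": 0,"claw": 0},
    {"delta_pos": [-5,0,0],"turn": 0,"claw": 0},
    {"delta_pos": [-5,0,0],"turn": 0,"claw": 0},
    {"delta_pos": [-5,0,0],"turn": 0,"claw": 0},
    {"delta_pos": [-5,0,0],"turn": 0,"claw": 0},
    {"delta_pos": [-4,0,0],"turn": 0,"claw": 0},
    {"delta_pos": [-2,0,0],"turn": 0,"claw": 0},
    {"delta_pos": [-2,0,0],"turn": 0,"claw": 0},
    {"delta_pos": [0,0,0],"turn": 0,"claw": 0}
  ]
}}

```text
time_s: 13.38
tcp_pos: [0.5504, 0.023, 0.0084]
ee_rot: [[-0.101, -0.995, -0.0], [-0.995, 0.101, 0.0], [-0.0, 0.0, -1.0]]
wrist_force: [0.8, -0.8, 0.4]
gripper_width: 0.003
gripper_force: 0.4
```

>>> {"name": "drive_tool", "arguments": {
  "moves": [
    {"delta_pos": [-2,0,0],"turn": 0,"claw": 0},
    {"delta_pos": [-1,0,0],"turn": 0,"claw": 0},
    {"delta_pos": [-1,0,0],"turn": 0,"claw": 0},
    {"delta_pos": [0,0,0],"turn": 0,"claw": 0}
  ]
}}

```text
time_s: 13.88
tcp_pos: [0.5505, 0.0259, 0.0083]
ee_rot: [[-0.101, -0.995, -0.001], [-0.995, 0.101, -0.001], [0.001, 0.001, -1.0]]
wrist_force: [1.2, -6.0, 1.0]
gripper_width: 0.008
gripper_force: 3.0
```

>>> {"name": "drive_tool", "arguments": {
  "moves": [
    {"delta_pos": [-1,0,0],"turn": 0,"claw": 0},
    {"delta_pos": [-1,0,0],"turn": 0,"claw": 0},
    {"delta_pos": [0,0,0],"turn": 0,"claw": 0}
  ]
}}

```text
time_s: 14.25
tcp_pos: [0.5504, 0.0261, 0.0083]
ee_rot: [[-0.102, -0.995, -0.002], [-0.995, 0.102, -0.003], [0.003, 0.002, -1.0]]
wrist_force: [4.1, -13.8, 0.5]
gripper_width: 0.005
gripper_force: 6.4
```

Force rises with no motion, so it is against the stop or wedged. Take a look.

Run:
```python
from h import *
c=cap('scene'); im=c['color'][240:315,225:315,::-1]
cv2.imwrite('pics/crop4.png',cv2.resize(im,None,fx=7.5,fy=7.5,interpolation=cv2.INTER_CUBIC))
```

```text
(no output)
```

View pics/crop4.png

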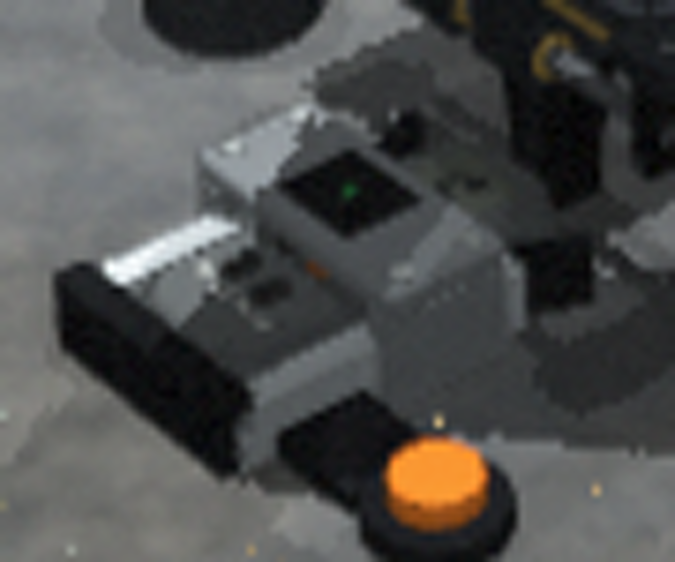

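The meter's front is flush against the stop, keys visible just behind it. Back off, rise and go over the button.

>>> {"name": "drive_tool", "arguments": {
  "moves": [
    {"delta_pos": [10,0,0],"turn": 0,"claw": 0},
    {"delta_pos": [10,0,0],"turn": 0,"claw": 0},
    {"delta_pos": [0,0,-40],"turn": 0,"claw": 0},
    {"delta_pos": [0,0,-40],"turn": 0,"claw": 0},
    {"delta_pos": [-20,20,0],"turn": 0,"claw": 0},
    {"delta_pos": [-25,20,0],"turn": 0,"claw": 0},
    {"delta_pos": [-25,20,0],"turn": 0,"claw": 0},
    {"delta_pos": [-25,20,0],"turn": 0,"claw": 0},
    {"delta_pos": [-25,17,0],"turn": 0,"claw": 0},
    {"delta_pos": [-25,0,0],"turn": 0,"claw": 0},
    {"delta_pos": [0,0,0],"turn": 0,"claw": 0},
    {"delta_pos": [0,0,0],"turn": 0,"claw": 0}
  ]
}}

```text
time_s: 15.8
tcp_pos: [0.4667, 0.1624, 0.0883]
ee_rot: [[-0.101, -0.995, -0.001], [-0.995, 0.101, -0.0], [0.0, 0.001, -1.0]]
wrist_force: [-1.2, -0.5, -0.7]
gripper_width: 0.004
gripper_force: 0.0
```

Run:
```python
from h import *
s=monitor.sense(); print(s['tcp_pos'])
for n in('scene','side'):
    c=cap(n); print(n,rect(c,(.553,.04),.03,.024,.034),'stop',rect(c,(.5665,.174),.06,.026,.036)); print([rect(c,*a)[1] for a in[((.401,-.027),.05,.042,.06),((.711,.02),.05,.058,.08)]])
im=c['color'][255:320,270:350,::-1]
cv2.imwrite('pics/crop5.png',cv2.resize(im,None,fx=8,fy=8,interpolation=cv2.INTER_CUBIC))
```

```text
[0.46673611 0.16244264 0.08832735]
scene (2, array([547.4,  58.2]), array([20.7,  0. ]), 122.1, np.float64(24.8)) stop (243, array([562.9, 156.3]), array([65.8, 85. ]), 84.2, np.float64(28.1))
[array([399., -25.]), array([0., 0.])]
side (31, array([551.1,  47.9]), array([14.9, 39. ]), 89.3, np.float64(26.3)) stop (200, array([562.6, 152.8]), array([74.1, 84. ]), 83.3, np.float64(28.3))
[array([397.9, -26.2]), array([707.8,  21.8])]h.py:20: RuntimeWarning: Mean of empty slice.
  q=p[m]; r=cv2.minAreaRect((q[:,:2]*1000).astype(np.float32)); return len(q),np.round(r[0],1),np.round(r[1],1),round(r[2],1),np.round(q[:,2].mean()*1000,1)
  ret = ret.dtype.type(ret / rcount)
```

View pics/crop5.png

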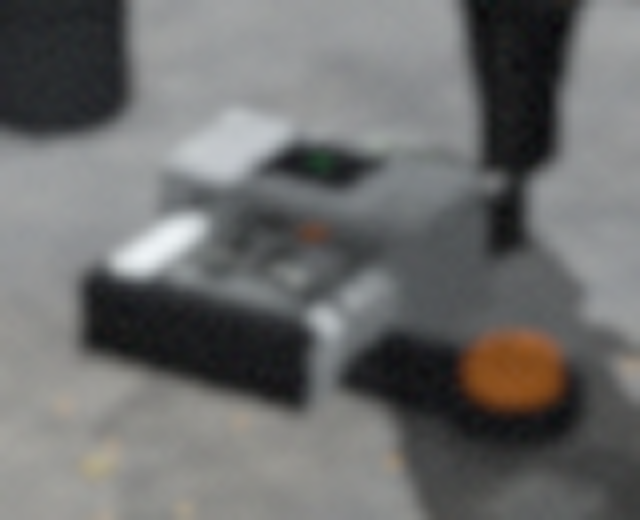

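Run:
```python
from h import *
x=np.array([.101,.995]);y=np.array([-.995,.101])
for n in('scene','side'):
    c=ld(n); P=cloud(c); q=(P[...,:2]-[.5595,.1065]); s=q@x*1000; t=q@y*1000; z=P[...,2]*1000
    m=(abs(t)<22)&(s<-26)&(s>-100)&(z>10)&(z<34); print(n,'rear',np.sort(s[m])[:12].round(1),m.sum())
    for k in (-12,0,12):
        m=(abs(t-k)<4)&(s>26)&(s<90)&(z>5)&(z<40); o=np.argsort(s[m]); print(k,list(zip(s[m][o].round().astype(int).tolist(),z[m][o].round().astype(int).tolist())))
    b=(abs(t)<45)&(abs(s)<40)&(z>38)&(z<50);print('bridge',np.percentile(s[b],[0,2,98,100]).round(1))
```

```text
scene rear [-57.6 -57.4 -56.7 -41.1 -40.9 -40.5 -37.9 -37.3] 8
-12 [(29, 26), (29, 29), (30, 26), (30, 25), (30, 23), (31, 30), (31, 25), (34, 29), (34, 26), (35, 27), (36, 23), (37, 27), (38, 26), (38, 27), (39, 25), (42, 26), (42, 26), (45, 28), (46, 24), (46, 23), (47, 27), (48, 26), (48, 24), (49, 22), (49, 26), (50, 24), (52, 25), (53, 25), (54, 24), (56, 24), (57, 26), (58, 23), (59, 23), (59, 27), (59, 27), (61, 21), (61, 24), (62, 25), (63, 21), (65, 25), (68, 27), (70, 26), (70, 30), (71, 28), (73, 28), (74, 30), (74, 28), (75, 28), (76, 25), (78, 30), (79, 22), (79, 29), (79, 8), (80, 6), (80, 24), (80, 27), (80, 13), (81, 19), (81, 7), (81, 8), (81, 11), (81, 18), (81, 27), (82, 24)]
0 [(27, 26), (27, 26), (28, 26), (31, 27), (32, 26), (33, 26), (33, 25), (35, 24), (36, 26), (37, 26), (38, 24), (39, 26), (42, 28), (43, 25), (43, 28), (43, 25), (43, 22), (46, 24), (46, 27), (49, 28), (49, 26), (50, 24), (52, 25), (52, 26), (53, 23), (55, 26), (56, 25), (56, 23), (58, 27), (59, 24), (59, 25), (59, 28), (61, 25), (63, 25), (63, 22), (63, 23), (65, 25), (67, 26), (69, 28), (72
[... 1875 characters left out ...]
, (77, 27), (78, 9), (78, 17), (79, 13), (79, 19), (79, 26), (79, 6), (79, 16), (80, 28), (80, 26), (80, 23), (81, 16), (81, 18), (81, 22), (81, 15), (82, 13), (83, 11), (83, 22), (83, 15)]
12 [(30, 28), (32, 26), (33, 29), (34, 26), (35, 28), (37, 25), (37, 24), (40, 25), (42, 27), (43, 26), (44, 25), (44, 26), (47, 24), (50, 26), (52, 26), (53, 24), (55, 25), (58, 24), (58, 26), (59, 30), (59, 24), (65, 27), (68, 28), (72, 30), (75, 20), (75, 29), (76, 8), (76, 9), (77, 21), (77, 29), (78, 12), (79, 6), (79, 13), (79, 25), (79, 15), (79, 16), (80, 28), (80, 19), (80, 25), (80, 28), (80, 8), (80, 6), (81, 27), (81, 11), (81, 5), (81, 23), (82, 21), (83, 20)]
bridge [-26.5 -23.   23.8  26.5]
```

The depth shows meter surface continuous up to the stop face (about 68 mm) and the rear at about −67 mm, so it is home. Press the button.

>>> {"name": "drive_tool", "arguments": {
  "moves": [
    {"delta_pos": [0,-1,30],"turn": 0,"claw": 0},
    {"delta_pos": [2,0,25],"turn": 0,"claw": 0},
    {"delta_pos": [0,0,8],"turn": 0,"claw": 0},
    {"delta_pos": [0,0,4],"turn": 0,"claw": 0},
    {"delta_pos": [0,0,4],"turn": 0,"claw": 0},
    {"delta_pos": [0,0,3],"turn": 0,"claw": 0},
    {"delta_pos": [0,0,1],"turn": 0,"claw": 0},
    {"delta_pos": [0,0,0],"turn": 0,"claw": 0},
    {"delta_pos": [0,0,0],"turn": 0,"claw": 0}
  ]
}}

```text
time_s: 17.02
tcp_pos: [0.4683, 0.1606, 0.0161]
ee_rot: [[-0.1, -0.995, 0.001], [-0.995, 0.1, -0.0], [-0.0, -0.001, -1.0]]
wrist_force: [-4.9, -4.0, 17.9]
gripper_width: 0.004
gripper_force: 9.0
```

Bottomed out (z 16 mm, 18 N). Let go and rise.

>>> {"name": "drive_tool", "arguments": {
  "moves": [
    {"delta_pos": [0,0,-10],"turn": 0,"claw": 0},
    {"delta_pos": [0,0,-30],"turn": 0,"claw": 0},
    {"delta_pos": [0,0,-40],"turn": 0,"claw": 0},
    {"delta_pos": [0,0,-40],"turn": 0,"claw": 0},
    {"delta_pos": [0,0,0],"turn": 0,"claw": 0},
    {"delta_pos": [0,0,0],"turn": 0,"claw": 0},
    {"delta_pos": [0,0,0],"turn": 0,"claw": 0}
  ]
}}

```text
time_s: 17.9
tcp_pos: [0.4673, 0.1604, 0.1324]
ee_rot: [[-0.101, -0.995, -0.002], [-0.995, 0.101, -0.001], [0.001, 0.002, -1.0]]
wrist_force: [0.1, 0.2, -0.6]
gripper_width: 0.007
gripper_force: 0.0
```

Run:
```python
from h import *
c=cap('side'); print(rect(c,(.466,.16),.025,.012,.03)); print(monitor.sense()['tcp_pos'],ticket.finish_job())
```

```text
(92, array([465.2, 164.8]), array([35. , 35.4]), 61.6, np.float64(17.9))
the job is handed in; nothing more can be done
[0.46741691 0.16041328 0.13238264] None
```

The meter is home against the stop, the orange button was pressed fully down and let go, and the job is handed in at about 18 s; no verdict came back. I gripped the meter by its sides to slide it into the rails, then pushed it home from behind.

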